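# Hold a flow controller's test set-point at the third click

## Task

Pull the drawer of the test console out to its stop. Then take the black wing knob of the set-point selector on the drawer's deck and turn it clockwise, counting the clicks from its off position, to the third stop (75 % flow) and not on to the fourth. It springs back to off when let go, so finish with the gripper still holding it seated in the third stop, the drawer still fully out, and leave the other things on the bench where they are.

Things in the scene. Friction and masses are not known exactly. Their poses are not given: they have to be found in the camera images.
- case: Test console, fixed: grey bench rack case, 280 wide (y), 265 deep (x), 150 high. Origin: on the bench, middle of the foot of its front. x points level into the case, away from the operator; y to the operator's left; z up. The drawer slides out along -x; its aluminium front (254 x 87, 4 thick) fills the front from 57 to 144 up; below it is a fixed power supply.
- drawer (a joint): How far the drawer is out, m: 0 shut, 0.170 at its solid stop. It may start up to 25 mm open. About 3 N of friction and 8 N s/m of damping; it stays where it is left.
- drawer_handle (a point): Middle of the drawer's handle: a level dark steel bar 10 thick, 120 long, along the case's y, 124 above the bench, its centre 40 in front of the drawer front's outer face (35 free between bar and front), joined to it at both ends. Can be pinched across from above; the case's roof is 26 higher than its centre.
- selector (a joint): Knob angle, rad: 0 off, growing clockwise from above. Clicks every 24 degrees: 0.419, 0.838, third 1.257, fourth 1.676 (end of travel). A sprung ball resists by up to 0.10 N m until half way to the next stop, then pulls the knob on into it. A return spring (0.11 N m at off, 0.15 at the third stop) takes the knob back to off from any stop when let go.
- selector_grip (a point): On the knob's axis, at a good height to grip, 123 above the bench. Black upright wing 50 long, 14 thick, from 100 to 134 up, with a white pointer line on one end, over a round skirt of radius 24 (95 to 100 up). x lies along the wing towards the pointer, z up; it turns with the knob. Pointer at off: 48 degrees anticlockwise (from above) of the case's x; at the third stop 24 clockwise of it.
- dial (a point): On the knob's axis, on top of the aluminium selector box (105 x 100, top 94 above the bench); moves with the drawer, axes as the case's. It is 89 behind the drawer front's outer face and 30 to the -y side of its middle: under the roof while shut, 85 in front of the case when fully out. Five marks on the box show the stops: a dot for off, then four lines, each longer.
- tee: Loose brass tee fitting, 52 x 35 x 17, lying on the drawer's deck beside the selector box; it rides along. Origin: centre of its underside.
- controller: Loose flow controller beside the console: steel block with two pipe fittings and a white cover, 160 long (x), 36 wide, 110 high. Origin: centre of its underside.
- leak_bottle: White bottle, 54 diameter, 130 high, beside the console. Origin: centre of its underside.
- wrench: Steel wrench 180 long lying on the bench. Origin: its middle.
- screwdriver: Screwdriver with black handle, 190 long, lying on the bench. Origin: its middle.
- tape: White roll of thread tape, 48 diameter, 13 high. Origin: centre of its underside.
- dish: Blue parts dish, 120 x 90 x 30. Origin: centre of its underside.

How it is judged:
On the way, in this order (a step that is already met when the one before it is completed fails the run):
1. the drawer is pulled out to its stop (value of joint drawer above 0.158 m and value of joint selector below 0.21 rad), for 0.2 s.
2. the knob is held by the fingers in the third stop (value of joint selector between 1.137 and 1.377 rad and contact force between the fingers and selector above 1.5 N and value of joint drawer above 0.158 m), for 0.5 s.
At the end, for the whole second after the job is handed in: The gripper's fingers still hold the knob (at least 1.5 N of contact), at rest within 0.12 rad (7 degrees) of the third stop (1.257 rad), and the drawer is still out to within 12 mm of its stop (all of step 2 and velocity of joint selector between -0.1 and 0.1 rad/s); the arm keeps its last pose, push and grip.
It fails at once if the knob is run past the third stop, over the click to the fourth (value of joint selector above 1.52 rad).
It fails at once if the tee fitting is thrown out of the drawer (height (world z) of tee below 0.045 m).
It fails at once if a loose thing on the bench is pushed more than 3 cm (distance of any of controller, leak_bottle, wrench, screwdriver, tape, dish from where it was at the start of the episode above 0.03 m).
It also fails if it takes over 61 s, if anything falls off the work surface, if the arm or the gripper's body presses on something with over 40 N, if the wrist force passes 120 N, or if a joint passes its speed limit or range.

## Robot

A 6-joint arm with a two-finger parallel gripper is mounted at the origin on the work surface. World frame = base frame: x ahead of the robot, y to its left, z up, the work surface at z = 0. Lengths are in m, angles in rad, forces in N, time in s.
With the tool pointing down it reaches from about 0.25 to 0.725 m from the base axis. Payload 4 kg.
Tool frame: the origin (TCP) lies between the finger pads; the fingertips stand 25 mm ahead of it and the grasp point (between the pads) lies 6 mm ahead of it; z points along the fingers, y is the line along which they close (so a half turn about z gives the same grasp; the last joint's range is limited). The gripper opens to 85 mm and grips with 20 to 120 N. Pads are 22 mm wide; open, the fingers measure 114 mm over their backs; the gripper's body (76 mm by 85 mm) begins 54 mm behind the grasp point. The pads swing forward as they close: fully open they stand 13 mm farther back than shut.
Start: joints at [1.293, 0.241, 0.005, 1.335, 0, 1.571], TCP at [0.137, 0.481, 0.256] pointing down, gripper open.
Joint ranges: [-2.72, 2.72], [-1.05, 1.87], [-1.09, 1.28], [-1.99, 2.15], [-1.42, 1.44], [-3.14, 3.14]. Speed limits (rad/s): [2.79, 2.79, 3.14, 3.14, 3.14, 3.14].

## Interface

Orientations are given as a unit quaternion [x, y, z, w].
In Python, from workcell import bot gives the robot as it stands. The module is installed in compiled form; this text tells all that it offers.
- The arm moves only by the shell command python3 -m pendant 'ROWS'. ROWS is JSON, one flat list of numbers, 7 for each row, row after row: the shift along the tool's x, y, z normalised to -1 to 1, where 1 is 0.5 m, then the turn, a rotation vector about the tool's x, y, z normalised to -1 to 1, where 1 is 180 degrees, then the opening, from 0 (shut) to 1 (fully open). In form: [tx, ty, tz, ax, ay, az, fingers, tx, ty, tz, ax, ay, az, fingers, ...]. A call has exactly 10 rows; each row is the pose to reach, as a shift and turn from the pose commanded when the call began, along the tool's axes at that moment, turning the shorter way round; what a row does not reach only later rows make up. A row lasts 1/12 s, in which the tool goes at most 41.7 mm and 7.16 degrees, less where a joint would pass 70% of its speed; a pose out of reach is approached as far as the arm can. A call with a number of a shift or a turn outside -1 to 1 is refused whole. A call with a gripper value outside its range is refused whole. The fingers move at their own pace and stop on an object; the grip force is fixed at half the most. Time passes only in rows, so rows that repeat a pose let the fingers close, or fill a call up. It gives the time, the measured TCP pose, the force, the opening and the grip force at its end, in the units of the state.
- bot.get_obs(): the state, without advancing time (a new reading comes with each control period).
- bot.camera(name): name is "side" or "top"; returns a dict with "pixels" (480x640x3 uint8, red, green, blue), "mtx" (3x3 intrinsics, pixels), "cam_to_world" (4x4, takes a point from camera to world coordinates). Camera axes: x right, y up, looking along -z (the intrinsics and any distortion apply to the point x, -y, -z); pixel columns grow to the right and rows downward; lengths in m; the calibration is good to about 2 mm. A picture is of the moment at which its call begins. There is no depth.
- bot.job_done(): hands the job in; it is judged then, once.
The state is a dict: "clock": time; "joint_pos": joint angles; "joint_vel": joint speeds; "tau": joint torques, N m; "eef_pos": TCP position; "tool_rot": TCP orientation; "ft_force": force on the tool from outside, world axes, zero at the start; "ft_torque": the same for the moment, N m; "grip_width": finger opening in m; "grasp_force": force on a finger pad.
Only numpy, scipy, OpenCV 4.12 (cv2) and the standard library are available. Lean on these libraries where they do the work, as an engineer would, in place of code of your own. Each camera call takes 0.05 s, during which the arm holds its last target. There are 200 camera calls.

## Working session

There is one attempt and no reset: what is moved stays moved. The work goes in short steps, Python scripts to look and compute and a shell command to move; the robot and the scene stay as the last step left them, time stands still between calls to the robot, and variables do not carry over. Pictures are saved under pics/ and viewed, at most 10 in all, crops included, and the job is handed in when it is done.

```bash
mkdir -p pics; python3 - <<'E'
from workcell import bot
import cv2,json
o=bot.get_obs();print({k:o[k] for k in('clock','eef_pos','tool_rot','grip_width')})
for n in('top','side'):
    c=bot.camera(n);cv2.imwrite(f'pics/{n}0.png',c['pixels'][:,:,::-1]);print(n,c['mtx'],c['cam_to_world'],c.keys())
E
```

```text
{'clock': 0.0, 'eef_pos': array([0.13696629, 0.48026595, 0.255408  ]), 'tool_rot': array([ 1.38477251e-01,  9.90365053e-01, -1.04350541e-03, -1.53445269e-04]), 'grip_width': 0.08560290087082331}
top [[434.56720211   0.         318.54466511]
 [  0.         434.56720211 245.00315921]
 [  0.           0.           1.        ]] [[-1.05064158e-03  9.90874753e-01 -1.34781750e-01  4.09497178e-01]
 [-9.99942558e-01  3.96673386e-04  1.07109077e-02  1.28737756e-02]
 [ 1.06666323e-02  1.34785261e-01  9.90817418e-01  1.25622893e+00]
 [ 0.00000000e+00  0.00000000e+00  0.00000000e+00  1.00000000e+00]] dict_keys(['pixels', 'mtx', 'cam_to_world'])
side [[461.46028369   0.         322.08988556]
 [  0.         461.46028369 231.59742994]
 [  0.           0.           1.        ]] [[ 0.93636118  0.19679667 -0.2906868   0.21109614]
 [-0.3510092   0.51426992 -0.78250814 -0.94241111]
 [-0.00450352  0.83474398  0.55061983  0.75834922]
 [ 0.          0.          0.          1.        ]] dict_keys(['pixels', 'mtx', 'cam_to_world'])
```

View pics/top0.png

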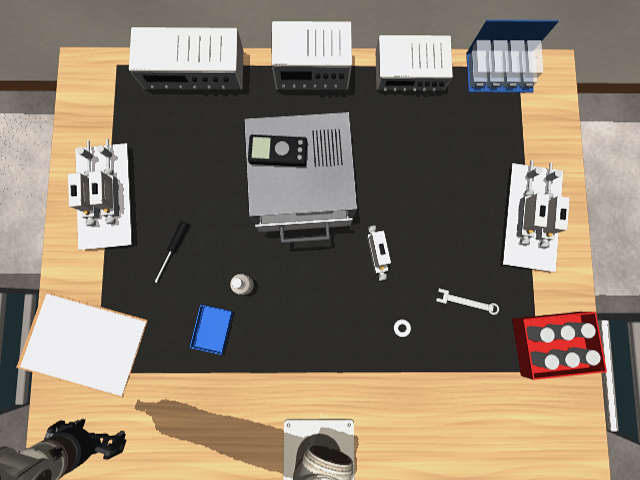

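View pics/side0.png

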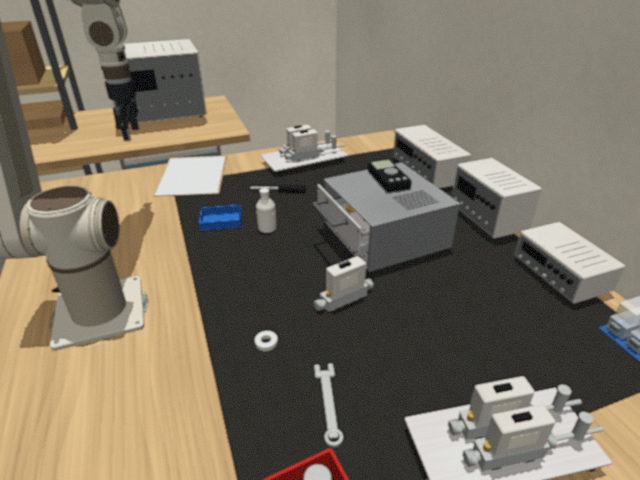

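The top view shows the case roof with corners near (245,119), (350,112), (356,210) and (249,216). The handle bar is near (281–329, 240), the bottle at (240,285) and the controller at (378,252). The side view agrees: the drawer is nearly shut, and the controller and bottle stand on either side of its path.

```bash
cat > h.py <<'E'
import numpy as np,cv2
from workcell import bot
from scipy.spatial.transform import Rotation as R
def ray(c,u,v,z):
    K=c['mtx'];T=c['cam_to_world'];d=T[:3,:3]@np.array([(u-K[0,2])/K[0,0],-(v-K[1,2])/K[1,1],-1]);o=T[:3,3]
    return o+d*(z-o[2])/d[2]
def crop(c,x0,y0,x1,y1,s,f):
    cv2.imwrite(f,cv2.resize(c['pixels'][y0:y1,x0:x1,::-1],None,fx=s,fy=s,interpolation=cv2.INTER_CUBIC))
E
python3 - <<'E'
from h import *
c=bot.camera('top');crop(c,230,190,370,290,5.5,'pics/t1.png')
for p in[(245,119),(350,112),(356,210),(249,216)]:print(ray(c,*p,.15))
for p in[(281,240),(329,240)]:print(ray(c,*p,.124))
E
```

```text
[0.89937761 0.19690579 0.15      ]
[ 0.92014276 -0.08386189  0.15      ]
[ 0.6518667  -0.09657382  0.15      ]
[0.63566426 0.18084287 0.15      ]
[0.57676145 0.09941486 0.124     ]
[ 0.57682785 -0.02692462  0.124     ]
```

View pics/t1.png

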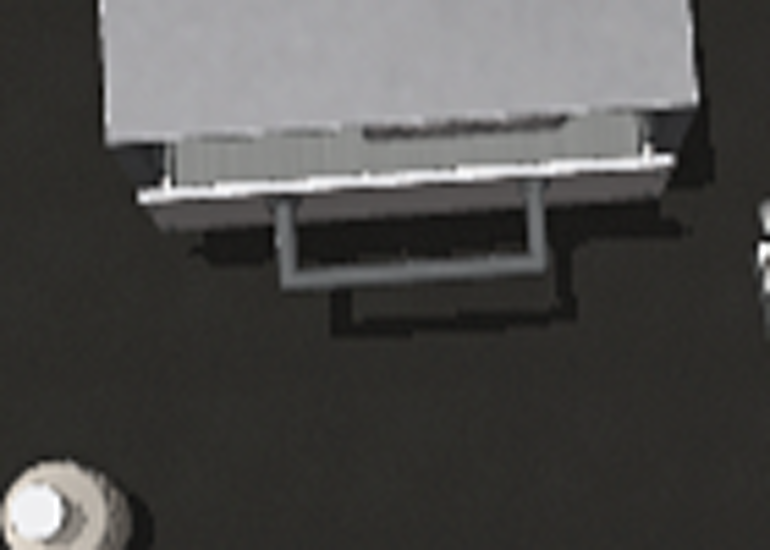

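```bash
cat >> h.py <<'E'
def down(ydir):  # tool z down, tool y along ydir
    y=np.array([*ydir,0]);y/=np.linalg.norm(y);z=np.array([0,0,-1.]);return R.from_matrix(np.c_[np.cross(y,z),y,z])
def rows(p,r):
    o=bot.get_obs();a=R.from_quat(o['tool_rot'])
    return np.round(np.r_[a.inv().apply(p-o['eef_pos'])/.5,(a.inv()*r).as_rotvec()/np.pi],4)
E
python3 - <<'E'
from h import *
c=bot.camera('top')
L,Rr=ray(c,281.5,241.5,.124),ray(c,329.3,238.4,.124)
A,B=ray(c,249.1,216,.15),ray(c,356.7,208.7,.15)
print('bar',L,Rr,np.linalg.norm(L-Rr),'edge',A,B,np.linalg.norm(A-B))
print('yaws',[np.degrees(np.arctan2(-(p-q)[0],(p-q)[1])) for p,q in((L,Rr),(A,B))])
y=(A-B)/np.linalg.norm(A-B);x=np.array([y[1],-y[0],0]);m=(L+Rr)/2;e=(A+B)/2
print('mid',m,'front',e,'open~',(e-m)@x-.04, 'lat',(m-e)@y)
for s in(1,-1):print(rows(m*[1,1,0]+[0,0,.25],down(s*x[:2])))
print(bot.get_obs()['joint_pos'],'bottle',ray(c,240,285,.1),'ctrl',ray(c,372,228,.05),ray(c,380,278,.05))
E
```

```text
bar [0.57277453 0.09805878 0.124     ] [ 0.58109093 -0.0277339   0.124     ] 0.12606728640825296 edge [0.63566455 0.18058448 0.15      ] [ 0.6553196  -0.09844023  0.15      ] 0.27971612422346437
yaws [np.float64(3.782430759555838), np.float64(4.0293722682803494)]
mid [0.57693273 0.03516244 0.124     ] front [0.64549207 0.04107213 0.15      ] open~ 0.028805135076527495 lat -0.0010775591063577217
[-1.0903e+00 -6.1520e-01  1.2300e-02 -3.0000e-04  3.0000e-04  3.8920e-01]
[-1.0903e+00 -6.1520e-01  1.2300e-02 -3.0000e-04 -4.0000e-04 -6.1080e-01]
[ 1.29298576e+00  2.41111854e-01  4.26987931e-03  1.33522500e+00
 -1.79964690e-05  1.57082548e+00] bottle [0.45984965 0.2084076  0.1       ] ctrl [ 0.62203534 -0.15097853  0.05      ] [ 0.48117473 -0.1707381   0.05      ]
```

```bash
python3 -m pendant '[-0.6,-0.33,0,0,0,0.389,0.4, -0.6,-0.33,0,0,0,0.389,0.4, -0.6,-0.33,0,0,0,0.389,0.4, -0.6,-0.33,0,0,0,0.389,0.4, -0.6,-0.33,0,0,0,0.389,0.4, -0.6,-0.33,0,0,0,0.389,0.4, -0.6,-0.33,0,0,0,0.389,0.4, -0.6,-0.33,0,0,0,0.389,0.4, -0.6,-0.33,0,0,0,0.389,0.4, -0.6,-0.33,0,0,0,0.389,0.4]'
python3 - <<'E'
from h import *
print(rows(np.array([.577,.035,.2]),down((np.cos(.069),np.sin(.069)))),bot.get_obs()['joint_pos'],bot.get_obs()['grip_width'])
E
```

```text
clock: 1.03
eef_pos: [0.3824, 0.2373, 0.2561]
tool_rot: [0.686, 0.728, -0.0, 0.0]
ft_force: [0.1, 0.3, -0.3]
grip_width: 0.0347
grasp_force: 0.0
[-4.269e-01  3.645e-01  1.125e-01  1.000e-04  2.000e-04 -3.100e-03] [ 5.55886752e-01  1.42087858e-01 -1.18302263e-01  1.31050993e+00
 -6.90182058e-04  2.06750669e+00] 0.03471814330524715
```

```bash
python3 -m pendant '[-0.427,0.364,0.11,0,0,-0.003,0.4, -0.427,0.364,0.11,0,0,-0.003,0.4, -0.427,0.364,0.11,0,0,-0.003,0.4, -0.427,0.364,0.11,0,0,-0.003,0.4, -0.427,0.364,0.11,0,0,-0.003,0.4, -0.427,0.364,0.11,0,0,-0.003,0.4, -0.427,0.364,0.11,0,0,-0.003,0.4, -0.427,0.364,0.11,0,0,-0.003,0.4, -0.427,0.364,0.11,0,0,-0.003,0.4, -0.427,0.364,0.11,0,0,-0.003,0.4]'
python3 - <<'E'
from h import *
print(rows(np.array([.577,.035,.13]),down((np.cos(.069),np.sin(.069)))))
crop(bot.camera('side'),270,140,430,260,5,'pics/s2.png')
E
```

```text
clock: 1.87
eef_pos: [0.5765, 0.0398, 0.2008]
tool_rot: [0.678, 0.735, -0.0, -0.001]
ft_force: [-0.1, 0.0, -0.4]
grip_width: 0.0344
grasp_force: 0.0
[-9.800e-03  5.000e-04  1.415e-01 -5.000e-04 -1.000e-04  3.500e-03]
```

View pics/s2.png

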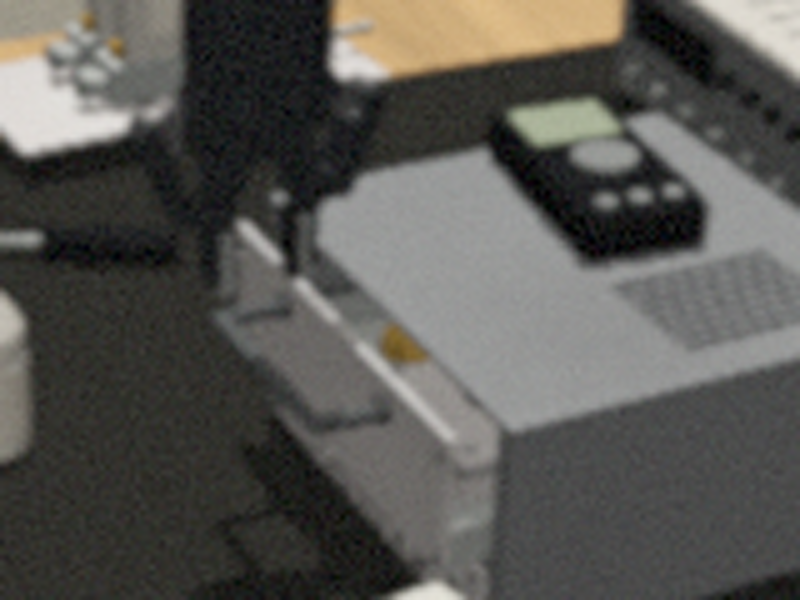

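The side crop shows the fingers above the bar and clear of the front's top edge. The bar runs from about (225,318) to (320,420) in the crop.

```bash
python3 - <<'E'
from h import *
c=bot.camera('side')
for u,v in((222,318),(318,420)):print(ray(c,270+u/5,140+v/5,.124))
for u,v in((235,220),(460,445)):print(ray(c,270+u/5,140+v/5,.144))
print(rows(np.array([.577,.035,.13]),down((np.cos(.069),np.sin(.069)))))
E
```

```text
[0.57531479 0.09757058 0.124     ]
[ 0.58590415 -0.01836883  0.124     ]
[0.60877206 0.16788517 0.144     ]
[ 0.63029959 -0.0933313   0.144     ]
[-1.170e-02  4.000e-04  1.433e-01 -0.000e+00 -1.000e-04  4.100e-03]
```

```bash
python3 -m pendant '[-0.01,0.002,0.05,0,0,0.004,0.4, -0.01,0.002,0.09,0,0,0.004,0.4, -0.01,0.002,0.12,0,0,0.004,0.4, -0.01,0.002,0.14,0,0,0.004,0.4, -0.01,0.002,0.14,0,0,0.004,0.4, -0.01,0.002,0.14,0,0,0.004,0.0, -0.01,0.002,0.14,0,0,0.004,0, -0.01,0.002,0.14,0,0,0.004,0, -0.01,0.002,0.14,0,0,0.004,0, -0.01,0.002,0.14,0,0,0.004,0]'

```

```text
clock: 2.8
eef_pos: [0.5793, 0.0355, 0.1329]
tool_rot: [0.683, 0.731, 0.001, 0.001]
ft_force: [-1.1, 2.5, 5.1]
grip_width: 0.0078
grasp_force: 58.8
```

```bash
python3 -m pendant '[0,-0.015,0,0,0,0,0, 0,-0.04,0,0,0,0,0, 0,-0.075,0,0,0,0,0, 0,-0.11,0,0,0,0,0, 0,-0.145,0,0,0,0,0, 0,-0.18,0,0,0,0,0, 0,-0.21,0,0,0,0,0, 0,-0.235,0,0,0,0,0, 0,-0.255,0,0,0,0,0, 0,-0.265,0,0,0,0,0]'

```

```text
clock: 3.63
eef_pos: [0.447, 0.0262, 0.1329]
tool_rot: [0.683, 0.731, 0.002, 0.001]
ft_force: [1.8, 2.5, 4.8]
grip_width: 0.0075
grasp_force: 60.2
```

```bash
python3 -m pendant '[0,-0.008,0,0,0,0,0, 0,-0.016,0,0,0,0,0, 0,-0.022,0,0,0,0,0, 0,-0.028,0,0,0,0,0, 0,-0.034,0,0,0,0,0, 0,-0.034,0,0,0,0,0, 0,-0.034,0,0,0,0,0, 0,-0.034,0,0,0,0,0, 0,-0.034,0,0,0,0,0, 0,-0.034,0,0,0,0,0]'

```

```text
clock: 4.47
eef_pos: [0.4325, 0.0252, 0.1328]
tool_rot: [0.683, 0.731, 0.003, 0.002]
ft_force: [5.0, 2.0, 3.8]
grip_width: 0.0077
grasp_force: 60.2
```

```bash
python3 -m pendant '[0,-0.004,0,0,0,0,0, 0,-0.008,0,0,0,0,0, 0,-0.012,0,0,0,0,0, 0,-0.012,0,0,0,0,0, 0,-0.012,0,0,0,0,0, 0,-0.012,0,0,0,0,0, 0,-0.012,0,0,0,0,0, 0,-0.012,0,0,0,0,0, 0,-0.012,0,0,0,0,0, 0,-0.012,0,0,0,0,0]'
python3 -c "
from h import *
crop(bot.camera('top'),230,180,370,285,5.5,'pics/t3.png')"
```

```text
clock: 5.3
eef_pos: [0.4322, 0.0252, 0.133]
tool_rot: [0.683, 0.731, 0.007, 0.006]
ft_force: [21.9, 4.0, -12.5]
grip_width: 0.0076
grasp_force: 58.7
```

View pics/t3.png

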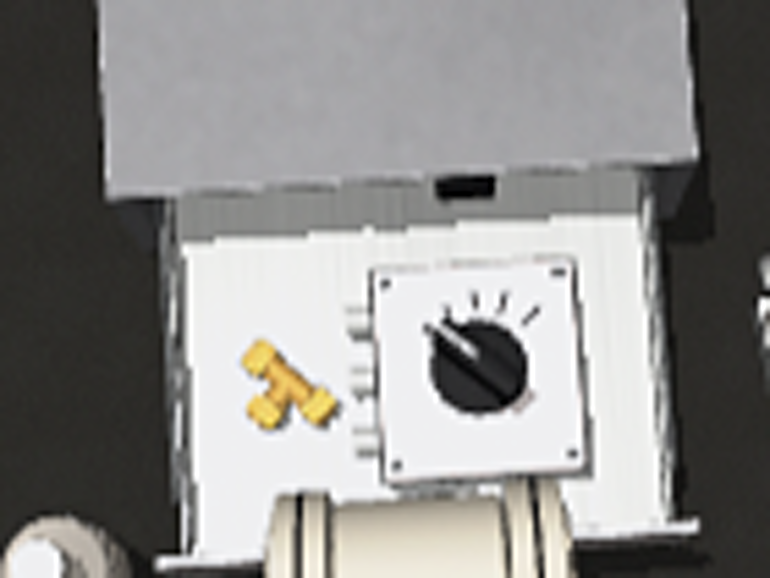

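The drawer is at its stop: the TCP no longer moves and the push rose to 22 N. The top crop shows the knob's skirt centred near (480,366), with its pointer at the off dot on the upper left. The brass tee is still on the deck. Next I release the handle, rise, and turn about −138° so the wrist has range for the 72° turn.

```bash
python3 -m pendant '[0,0.01,0,0,0,0,0, 0,0.01,0,0,0,0,0.4, 0,0.01,0,0,0,0,0.4, 0,0.01,0,0,0,0,0.4, 0,0.01,0,0,0,0,0.4, 0,0.01,-0.03,0,0,0,0.4, 0,0.01,-0.07,0,0,0,0.4, 0,0.01,-0.12,0,0,0,0.4, 0,0.01,-0.17,0,0,0,0.4, 0,0.01,-0.2,0,0,0,0.4]'
python3 - <<'E'
from h import *
c=bot.camera('top')
im=c['pixels'];crop_=im[225:270,300:335].max(2)
n,l,s,ce=cv2.connectedComponentsWithStats((crop_<110).astype('uint8'));print(s,ce+[300,225])
print('skirt',ray(c,230+480/5.5,180+366/5.5,.1))
E
```

```text
clock: 6.18
eef_pos: [0.4284, 0.0245, 0.2334]
tool_rot: [0.683, 0.731, 0.0, 0.001]
ft_force: [-0.6, 0.3, -0.0]
grip_width: 0.0339
grasp_force: 0.0
[[   0    0   35   45 1309]
 [  31    4    1    1    1]
 [  34    4    1    6    6]
 [   0    6    1    1    1]
 [  16    9    1    2    2]
 [  21    9    1    2    2]
 [  27   11    1    1    1]
 [   8   12   18   18  230]
 [   7   14    1    1    1]
 [  28   35    2   10   15]
 [  22   39    2    6    7]] [[316.8013751  246.94881589]
 [331.         229.        ]
 [334.         231.5       ]
 [300.         231.        ]
 [316.         234.5       ]
 [321.         234.5       ]
 [327.         236.        ]
 [316.74782609 246.46086957]
 [307.         239.        ]
 [328.66666667 263.66666667]
 [322.42857143 266.57142857]]
skirt [0.56260111 0.00379311 0.1       ]
```

```bash
python3 - <<'E'
from h import *
t=np.radians(142);print(rows(np.array([.5627,.0045,.2]),down((np.cos(t),np.sin(t)))))
E
python3 -m pendant '[0.04,0.27,0,0,0,-0.38,0.6, 0.04,0.27,0,0,0,-0.38,0.6, 0.04,0.27,0,0,0,-0.38,0.6, 0.04,0.27,0,0,0,-0.38,0.6, 0.04,0.27,0,0,0,-0.38,0.6, 0.04,0.27,0,0,0,-0.38,0.6, 0.04,0.27,0,0,0,-0.38,0.6, 0.04,0.27,0,0,0,-0.38,0.6, 0.04,0.27,0,0,0,-0.38,0.6, 0.04,0.27,0,0,0,-0.38,0.6]'
python3 - <<'E'
from h import *
t=np.radians(142);print(rows(np.array([.5627,.0045,.2]),down((np.cos(t),np.sin(t)))))
E
```

```text
[-5.810e-02  2.622e-01  7.280e-02  7.000e-04  2.400e-03 -7.674e-01]
clock: 7.07
eef_pos: [0.5608, 0.0536, 0.2301]
tool_rot: [0.151, 0.988, -0.0, -0.001]
ft_force: [-0.5, -0.1, -0.9]
grip_width: 0.0509
grasp_force: 0.0
[-3.320e-02 -9.240e-02  6.020e-02  1.000e-04 -9.000e-04 -3.857e-01]
```

```bash
python3 -m pendant '[-0.033,-0.092,0.06,0,0,-0.386,0.6, -0.033,-0.092,0.06,0,0,-0.386,0.6, -0.033,-0.092,0.06,0,0,-0.386,0.6, -0.033,-0.092,0.06,0,0,-0.386,0.6, -0.033,-0.092,0.06,0,0,-0.386,0.6, -0.033,-0.092,0.06,0,0,-0.386,0.6, -0.033,-0.092,0.06,0,0,-0.386,0.6, -0.033,-0.092,0.06,0,0,-0.386,0.6, -0.033,-0.092,0.06,0,0,-0.386,0.6, -0.033,-0.092,0.06,0,0,-0.386,0.6]'
python3 - <<'E'
from h import *
t=np.radians(142);print(rows(np.array([.5627,.0045,.132]),down((np.cos(t),np.sin(t)))),bot.get_obs()['joint_pos'][5])
crop(bot.camera('side'),270,160,390,250,6,'pics/s4.png')
E
```

```text
clock: 7.9
eef_pos: [0.5624, 0.0048, 0.2002]
tool_rot: [-0.439, 0.899, 0.0, -0.001]
ft_force: [0.8, 0.2, 0.5]
grip_width: 0.0515
grasp_force: 0.0
[-0.0002 -0.0011  0.1363  0.0005 -0.0005  0.0004] -0.9002262066088608
```

View pics/s4.png

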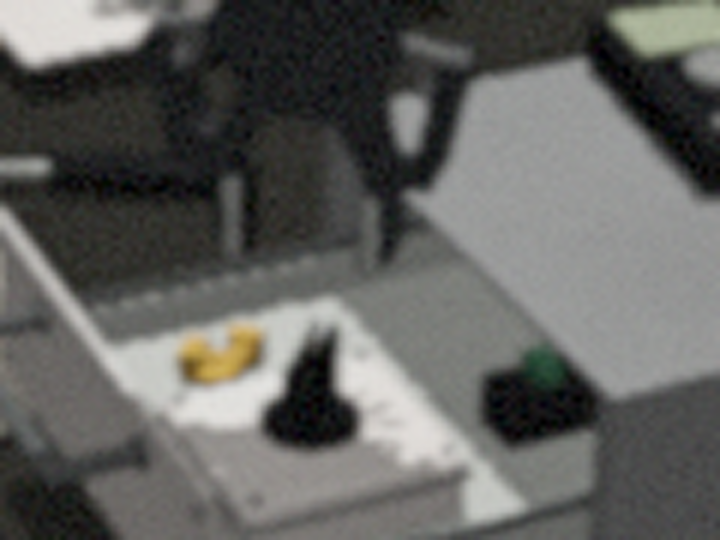

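The side crop shows the open fingers above the wing at about (310,380), one on each side of it. The drawer is still out and the tee is still lying there. Descend and grip.

```bash
python3 -m pendant '[0,0,0.04,0,0,0,0.6, 0,0,0.08,0,0,0,0.6, 0,0,0.11,0,0,0,0.6, 0,0,0.136,0,0,0,0.6, 0,0,0.136,0,0,0,0.6, 0,0,0.136,0,0,0,0.0, 0,0,0.136,0,0,0,0, 0,0,0.136,0,0,0,0, 0,0,0.136,0,0,0,0, 0,0,0.136,0,0,0,0]'

```

```text
clock: 8.78
eef_pos: [0.5639, 0.0055, 0.1346]
tool_rot: [-0.437, 0.9, -0.0, 0.001]
ft_force: [-1.2, 2.0, 3.6]
grip_width: 0.0127
grasp_force: 60.8
```

```bash
python3 -m pendant '[0,0,0,0,0,0.02,0, 0,0,0,0,0,0.04,0, 0,0,0,0,0,0.06,0, 0,0,0,0,0,0.08,0, 0,0,0,0,0,0.1,0, 0,0,0,0,0,0.12,0, 0,0,0,0,0,0.14,0, 0,0,0,0,0,0.16,0, 0,0,0,0,0,0.18,0, 0,0,0,0,0,0.2,0]'

```

```text
clock: 9.62
eef_pos: [0.5639, 0.0054, 0.1346]
tool_rot: [-0.136, 0.991, 0.0, 0.001]
ft_force: [-1.6, 2.2, 3.5]
grip_width: 0.013
grasp_force: 61.0
```

```bash
python3 -m pendant '[0,0,0,0,0,0.025,0, 0,0,0,0,0,0.05,0, 0,0,0,0,0,0.075,0, 0,0,0,0,0,0.1,0, 0,0,0,0,0,0.125,0, 0,0,0,0,0,0.15,0, 0,0,0,0,0,0.175,0, 0,0,0,0,0,0.19,0, 0,0,0,0,0,0.2,0, 0,0,0,0,0,0.2,0]'
python3 - <<'E'
from h import *
o=bot.get_obs();x=R.from_quat(o['tool_rot']).apply([1,0,0]);print(np.degrees(np.arctan2(x[1],x[0])),o['ft_torque'])
crop(bot.camera('top'),280,205,350,260,10,'pics/t5.png')
E
```

```text
clock: 10.45
eef_pos: [0.5638, 0.0053, 0.1346]
tool_rot: [0.176, 0.984, 0.0, 0.001]
ft_force: [-1.1, 2.4, 4.9]
grip_width: 0.0127
grasp_force: 61.2
159.75718585930986 [0.3539099  0.39737622 0.07986082]
```

View pics/t5.png

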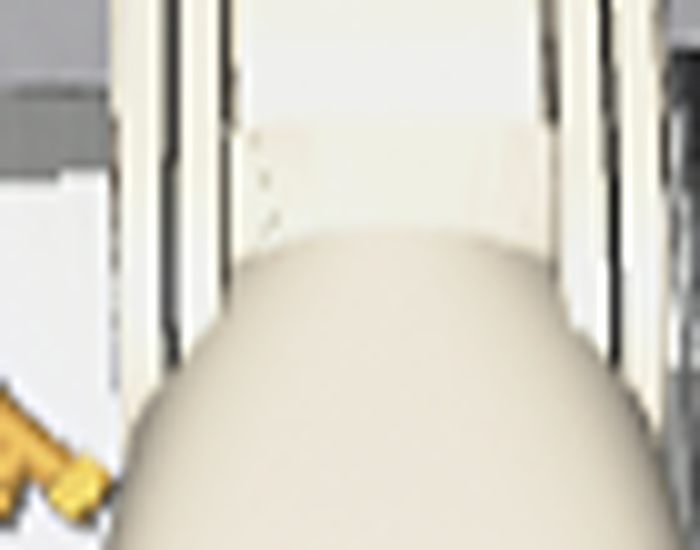

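The arm hides the knob from the top camera: the tool has turned 72° to an azimuth of −20.2°, against −20° wanted. I'll confirm from the side after half a second of holding.

```bash
python3 -m pendant '[0,0,0,0,0,0,0, 0,0,0,0,0,0,0, 0,0,0,0,0,0,0, 0,0,0,0,0,0,0, 0,0,0,0,0,0,0, 0,0,0,0,0,0,0, 0,0,0,0,0,0,0, 0,0,0,0,0,0,0, 0,0,0,0,0,0,0, 0,0,0,0,0,0,0]'
python3 -c "
from h import *
crop(bot.camera('side'),280,180,370,248,8,'pics/s6.png')"
```

```text
clock: 11.33
eef_pos: [0.5638, 0.0053, 0.1345]
tool_rot: [0.175, 0.985, 0.0, 0.001]
ft_force: [-2.1, 1.7, 5.9]
grip_width: 0.0129
grasp_force: 61.3
```

View pics/s6.png

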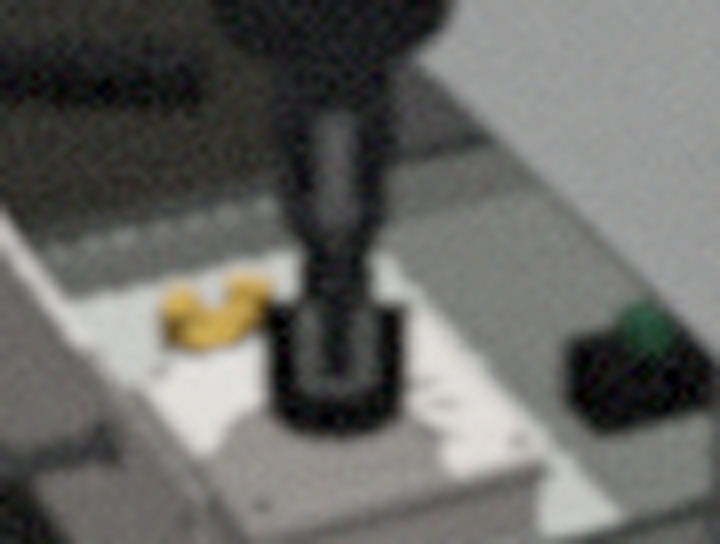

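The side crop shows the wing, (270–405, 300–400), turned broadside and clamped between the pads. The drawer is still out and the tee is in place. Handing in.

```bash
python3 -c "
from workcell import bot
print(bot.job_done())"
```

```text
the job is handed in; nothing more can be done
None
```

I handed the job in at about 11 s on the robot's clock: the drawer is pulled out to its stop, and the gripper holds the knob after a 72° clockwise turn, which puts it at the third stop; the hand-in call did not report a verdict.

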